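Caliper a stone blank and lock the reading

TASK

Take the flat-topped stone out of the wooden rack, stand it upright on the base of the slide gauge, centred between the two jaws, broad faces to the jaws, and let go of it. Then slide the moving jaw shut by its thumb plate until it bears on the stone and the stone on the fixed jaw with a light but definite pressure, about 10 newtons held for a moment and never hard; with the jaw left closed on the stone swing the lock lever right over to its other stop. Leave the other two stones standing in the rack.

Things in the scene. Friction and masses are not known exactly. Their poses are not given: they have to be found in the camera images.
- flat_stone: the stone to measure: a marble block with a flat top, 60 mm wide (its x), 90 mm tall (z), between 22 and 28 mm thick (y; not measured yet), about 0.36 kg. Origin: centre of its underside. It starts standing in one of the rack's three stations, where posts cover its narrow edges (x ends) and only its broad faces (y sides) can be gripped
- arched_stone: marble block of the same width, thickness and height in the rack, with a half-round top; leave it. Origin: centre of its underside
- peaked_stone: marble block of the same width, thickness and height in the rack, with a top like a gable; leave it. Origin: centre of its underside
- rack: dark wooden rack fixed to the table, 100 (x) x 222 (y) x 106 mm tall; three stations 78 mm apart along its y, each with a floor 12 mm above the table, two end posts 30 mm wide and 106 mm tall at the narrow edges of the stone (65 mm between them), and 10 mm lips along its broad faces. Origin: centre of its underside
- felt: grey felt square fixed to the table, 110 x 110 x 3 mm, kept clear: a spot to stand a stone while changing grip. Origin: centre of its underside
- gauge: bench slide gauge fixed to the table: grey base 120 (x) x 270 mm (y from -145 to +125), top at z = 18 mm; on it the steel fixed jaw, 50 mm wide (x), face at y = -70 mm looking to +y, top at 110 mm. The jaws part at most 42 mm: no room for fingers beside the stone's broad faces. Origin: underside, on the table. The slide runs along its y
- jaw: the moving jaw with its slide and thumb plate: steel, 50 mm wide (x), 18 mm thick, top 110 mm above the table. Slides along the gauge's y (closing to -y) with about 2 N of friction and stays where it is left. Origin: at table height under the middle of the jaw's face; axes as the gauge's
- jaw_face (a point): middle of the face of the moving jaw, 65 mm above the table; the gap between the jaws is its distance from anvil_face
- thumb_face (a point): middle of the outer (+y) face of the black thumb plate of the slide, 80 mm above the table, 90 mm behind the jaw's face; push it along the gauge's -y to close. The plate is 50 mm wide (x), 14 mm thick, from 45 to 100 mm above the table, with 65 mm free between it and the jaw above the 45 mm high carriage
- anvil_face (a point): middle of the face of the fixed jaw, 65 mm above the table
- lock (a joint): angle of the lock lever, rad: 0 = open, leaning 0.6 rad to the gauge's -x; 1.2 = locked, leaning 0.6 rad to its +x. It swings about an axis along the gauge's y, falls to the nearer stop once past upright and needs under 2 N
- lock_ball (a point): centre of the 24 mm black ball at the end of the lever, 76 mm from the pivot
- lock_pivot (a point): pivot of the lever, 36 mm above the table, on the base 36 mm behind the back of the fixed jaw
Things that resemble listed ones, but are neither listed nor needed, are in the scene too. Leave any green or yellow look-alike of the flat_stone alone.

How it is judged:
On the way, in this order (a step that is already met when the one before it is completed fails the run):
1. the flat-topped stone stands upright on the gauge's base between the jaws, broad faces to them, let go of (x of flat_stone in the frame of gauge between -0.02 and 0.02 m and y of flat_stone in the frame of gauge between -0.062 and -0.034 m and z of flat_stone in the frame of gauge between 0.014 and 0.023 m and angle between flat_stone's own z axis and vertical below 0.12 rad and contact force between the fingers and flat_stone below 0.3 N), for 0.2 s.
2. the moving jaw, slid shut, presses the stone against the fixed jaw with at least 4 N for 0.2 s (contact force between jaw and flat_stone above 4 N and y of jaw_face in the frame of gauge below -0.043 m), for 0.2 s.
3. the lock lever is over at its locked stop, the jaw still closed on the stone (value of joint lock above 1.05 rad and y of jaw_face in the frame of gauge below -0.043 m), for 0.2 s.
At the end, for the whole second after the job is handed in: The flat stone rests on the gauge base, upright (0.08 rad), square to the jaws (0.1 rad), 20 mm from their middle line at most, against the fixed jaw (2.5 mm); jaw gap = its thickness within 1.5 mm (27 mm at most); lock over 1.05 rad; the other stones stand in the rack (all of step 3 and x of flat_stone in the frame of gauge between -0.02 and 0.02 m and y of flat_stone in the frame of gauge between -0.0605 and -0.0545 m and z of flat_stone in the frame of gauge between 0.014 and 0.023 m and angle between flat_stone's own z axis and vertical below 0.08 rad and angle between the y axis of flat_stone and the y axis of gauge, either way round below 0.1 rad and linear speed of flat_stone below 0.01 m/s and angular speed of flat_stone below 0.1 rad/s and angle between each of arched_stone, peaked_stone's own z axis and vertical below 0.15 rad); the robot touches nothing.
It fails at once if the jaw presses the stone harder than 35 N (contact force between jaw and flat_stone above 35 N).
It fails at once if another stone is taken or knocked from its place in the rack (moved more than 20 mm) (distance of any of arched_stone, peaked_stone from where it was at the start of the episode above 0.02 m).
It also fails if it takes over 72 s, if anything falls off the work surface, if the arm or the gripper's body presses on something with over 40 N, if the wrist force passes 120 N, or if a joint passes its speed limit or range.

ROBOT

A 7-joint arm with a two-finger parallel gripper is mounted at the origin on the work surface. World frame = base frame: x ahead of the robot, y to its left, z up, the work surface at z = 0. Lengths are in m, angles in rad, forces in N, time in s.
With the tool pointing down it reaches from about 0.425 to 0.925 m from the base axis. Payload 6.8 kg.
Tool frame: the origin (TCP) lies at the very end of the fingers, on their centre line; the grasp point (between the pads) lies 19 mm behind it; z points along the fingers, y is the line along which they close (so a half turn about z gives the same grasp; the last joint's range is limited). The gripper opens to 85 mm and grips with 20 to 120 N. Pads are 22 mm wide; open, the fingers measure 114 mm over their backs; the gripper's body (76 mm by 85 mm) begins 54 mm behind the grasp point. The pads swing forward as they close: fully open they stand 13 mm farther back than shut.
Start: joints at [-1.21, 0.477, 0.022, 1.555, -0.011, 1.109, -0.083], TCP at [0.305, 0.602, 0.231] pointing down, gripper open.
Joint ranges: [-2.96, 2.96], [-0.34, 2.1], [-1.41, 1.46], [0.24, 2.44], [-1.37, 4.51], [0.17, 1.92], [-2.96, 2.96]. Speed limits (rad/s): [2.39, 2.39, 3.14, 3.14, 3.14, 3.14, 3.14].

INTERFACE

Orientations are given as a rotation vector (axis times angle).
In Python, from bench import r gives the robot as it stands.
- The arm moves only by the shell command python3 -m jog 'ROWS' [FORCE]. ROWS is JSON, a list of rows, each an object of numbers: "fingers": the finger opening in m, from 0 to 0.0854; "x", "y", "z": the shift along the tool's x, y, z in m; "rx", "ry", "rz": the turn, a rotation vector about the tool's x, y, z in degrees. In form: [{"fingers": .., "x": .., "y": .., "z": .., "rx": .., "ry": .., "rz": ..}, ...]. A call has 1 to 8 rows; each row shifts and turns the commanded pose from where the row before left it, along the tool's axes as they then stand; what a row does not reach is not made up. A row lasts 1/8 s, in which the tool goes at most 62.5 mm and 10.7 degrees, less where a joint would pass 70% of its speed; a pose out of reach is approached as far as the arm can. A call is refused whole if a number of a shift passes 0.0625 or a number of a turn 10.7, either way. A call with a gripper value outside its range is refused whole. The fingers move at their own pace and stop on an object; FORCE is the grip in N (left out, the last holds). Time passes only in rows, so rows that do not move let the fingers close. It gives the time, the measured TCP pose, the force, the opening and the grip force at its end, in the units of the state.
- r.get_obs(): the state, without advancing time (a new reading comes with each control period).
- r.grab_frame(name): name is "scene" or "top" or "wrist"; returns (picture, depth): 420x560x3 uint8, red, green, blue; 420x560 float32, m along the optical axis (not along the pixel's ray), 0 where there is no reading.
- r.get_calibration(name): a dict with "mtx" (3x3 intrinsics, pixels), "extrinsics" (4x4, takes a point from camera to world coordinates). Camera axes: x right, y down, z forward; pixel columns grow to the right and rows downward; lengths in m; the calibration is good to about 2 mm. A picture is of the moment at which its call begins: read the wrist's pose just before it. get_calibration takes no time and is no camera call; for the wrist camera it gives the pose at the moment of the call.
- r.hand_in(): hands the job in; it is judged then, once.
Trained networks look in the newest picture that a camera, given by its name, has taken for a name from the list of things; names that differ only in an ending like _2 or _b are one class to them, and where a whole thing is asked for, a point or a joint stands for the part that bears it (a point fixed in the world has none). Each returns a list of dicts, best first, with "score" (0 to 1); they miss things now and then, are a little off and sometimes report something else, mostly with a low value. They report only what shows in the picture. A call takes as long as a camera call. They do not tell look-alikes from the thing itself.
- r.search_frame(target, camera): "xyz" ([x, y, z] in m, in world coordinates, good to about 4 mm: the middle of the surface that is visible of it).
- r.landmark_of(target, camera): "xyz" ([x, y, z] in m, in world coordinates, good to about 4 mm: a listed point, or the origin of a listed thing).
The state is a dict: "clock": time; "joints": joint angles; "qvel": joint speeds; "tau": joint torques, N m; "tcp_pos": TCP position; "orientation": TCP orientation; "contact_force": force on the tool from outside, world axes, zero at the start; "moment": the same for the moment, N m; "grip_width": finger opening in m; "gripper_force": force on a finger pad.
Only numpy, scipy, OpenCV 4.12 (cv2) and the standard library are available. Lean on these libraries where they do the work, as an engineer would, in place of code of your own. Each camera call takes 0.05 s, during which the arm holds its last target. There are 200 camera calls.

## Working session

There is one attempt and no reset: what is moved stays moved. The work goes in short steps, Python scripts to look and compute and a shell command to move; the robot and the scene stay as the last step left them, time stands still between calls to the robot, and variables do not carry over. Pictures are saved under pics/ and viewed, at most 10 in all, crops included, and the job is handed in when it is done.

```bash
mkdir -p pics; ls
cat > h.py <<'E'
from bench import r
import numpy as np, cv2
from scipy.spatial.transform import Rotation as R
def pts(name,depth):
    c=r.get_calibration(name);K=np.array(c["mtx"]);T=np.array(c["extrinsics"])
    v,u=np.indices(depth.shape)
    p=np.stack([(u-K[0,2])/K[0,0]*depth,(v-K[1,2])/K[1,1]*depth,depth],-1)
    return p@T[:3,:3].T+T[:3,3]
def save(n,img): cv2.imwrite(f"pics/{n}.png",img[:,:,::-1])
E
python3 - <<'E'
from h import *
o=r.get_obs(); print(o["clock"],o["tcp_pos"],o["orientation"],o["grip_width"])
ims=[]
for c in("scene","top"):
    im,d=r.grab_frame(c); save(c+"0",im); np.savez(f"pics/{c}0.npz",im=im,d=d,p=pts(c,d)); ims.append(im)
    for t in("flat_stone","arched_stone","peaked_stone","rack","felt","gauge","jaw_face","thumb_face","anvil_face","lock_ball","lock_pivot"):
        print(c,t,[(np.round(x["xyz"],3).tolist(),round(x["score"],2)) for x in r.landmark_of(t,c)[:3]])
E
```

```text
pics
0.0 [0.30474432 0.60162626 0.23031926] [-7.29574898e-01 -3.05541988e+00  2.84365042e-03] 0.08508016149514666
scene flat_stone [([0.342, 0.25, -0.004], 0.85), ([0.623, 0.366, -0.002], 0.79), ([0.485, 0.27, 0.008], 0.76)]
scene arched_stone [([0.497, 0.347, 0.008], 0.85)]
scene peaked_stone [([0.472, 0.19, 0.012], 0.8)]
scene rack [([0.484, 0.263, 0.0], 0.62)]
scene felt [([0.497, 0.036, -0.003], 0.83), ([0.498, 0.345, 0.009], 0.66), ([0.486, 0.265, -0.003], 0.18)]
scene gauge [([0.546, -0.226, -0.001], 0.64)]
scene jaw_face [([0.55, -0.254, 0.063], 0.72)]
scene thumb_face [([0.545, -0.164, 0.078], 0.93)]
scene anvil_face [([0.544, -0.298, 0.065], 0.79)]
scene lock_ball [([0.507, -0.352, 0.099], 0.41)]
scene lock_pivot [([0.555, -0.352, 0.036], 0.82), ([0.55, -0.165, 0.079], 0.61)]
top flat_stone [([0.34, 0.259, -0.002], 0.83), ([0.622, 0.364, 0.001], 0.74), ([0.618, 0.265, 0.003], 0.73)]
top arched_stone [([0.5, 0.344, 0.01], 0.8)]
top peaked_stone [([0.47, 0.194, 0.013], 0.78)]
top rack [([0.485, 0.27, -0.003], 0.89), ([0.514, -0.354, 0.098], 0.41)]
top felt [([0.501, 0.039, 0.003], 0.84)]
top gauge [([0.547, -0.225, -0.004], 0.81)]
top jaw_face [([0.55, -0.254, 0.065], 0.66)]
top thumb_face [([0.548, -0.163, 0.079], 0.76)]
top anvil_face [([0.55, -0.256, 0.067], 0.59), ([0.551, -0.292, 0.063], 0.58)]
top lock_ball [([0.511, -0.356, 0.098], 0.43), ([0.546, -0.164, 0.08], 0.38)]
top lock_pivot [([0.553, -0.352, 0.035], 0.72)]
```

View pics/scene0.png

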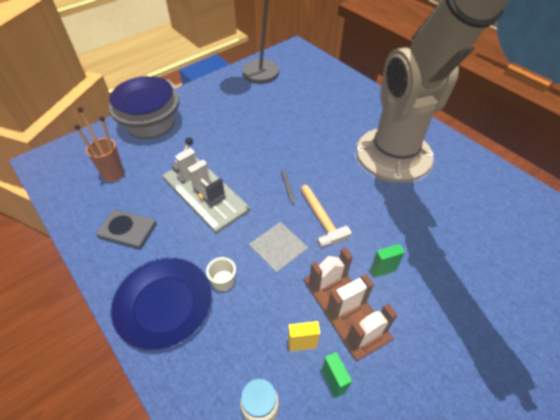

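View pics/top0.png

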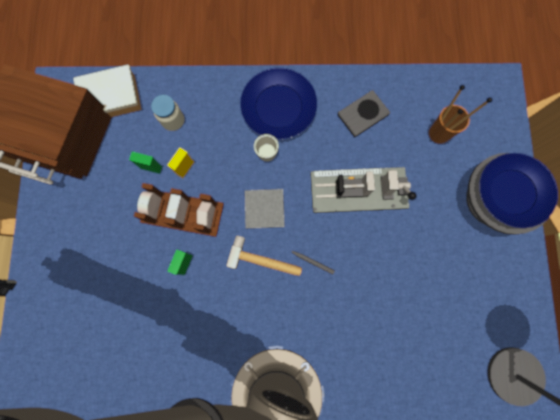

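The scene view shows the rack with white stones: peaked (330,267), flat in the middle (350,297) and arched (373,330). The gauge is at (205,190). The coloured look-alikes are at (388,260), (304,336) and (337,373). The top view agrees, with the rack near (180,210), the felt at (265,208) and the gauge at (360,190).

Run:
```python
from h import *
for c in("top","scene"):
    z=np.load(f"pics/{c}0.npz"); p=z["p"];im=z["im"].astype(int)
    def rect(n,m):
        q=p[m][:,:2]
        (cx,cy),(w,h),a=cv2.minAreaRect((q*1000).astype(np.float32)); print(c,n,len(q),"med",np.round(p[m].mean(0),4),"rect",round(cx,1),round(cy,1),round(w,1),round(h,1),round(a,1))
    x,y,Z=p[...,0],p[...,1],p[...,2]
    near=lambda a,b,d:np.hypot(x-a,y-b)<d
    white=(im.min(-1)>130)
    rect("flat top",near(.485,.268,.045)&(Z>.096)&(Z<.108)&white)
    for n,a,b in(("arch",.4985,.3455),("peak",.471,.192)): rect(n,near(a,b,.045)&(Z>.05)&(Z<.11)&white)
    rect("rack",near(.485,.268,.16)&(Z>.005)&(Z<.03)&(im[...,0]>im[...,2]+15)&~white)
    rect("felt",near(.5,.038,.085)&(im.max(-1)-im.min(-1)<30)&(Z<.012))
    rect("base",near(.547,-.235,.17)&(Z>.012)&(Z<.024))
    rect("jawtops",near(.55,-.29,.075)&(Z>.104)&(Z<.116))
    m=near(.547,-.165,.05)&(Z>.094)&(Z<.106); rect("thumbtop",m)
    m=near(.55,-.29,.08)&(Z>.104)&(Z<.116); print(np.histogram(y[m],bins=np.arange(-.34,-.22,.004)))
```

```text
top flat top 234 med [0.4845 0.2657 0.1024] rect 485.6 265.9 26.6 62.5 79.1
top arch 212 med [0.4962 0.3446 0.0975] rect 498.6 344.9 27.1 55.0 81.0
top peak 222 med [0.4676 0.1904 0.0884] rect 468.3 190.9 26.9 63.5 78.7
top rack 1182 med [0.4847 0.2508 0.0156] rect 534.8 254.1 215.8 202.2 78.8
top felt 1490 med [0.4957 0.0335 0.0039] rect 496.6 33.4 112.7 111.4 2.2
top base 2474 med [ 0.5402 -0.2193  0.0192] rect 601.4 -234.4 230.7 270.6 2.3
top jawtops 328 med [ 0.5454 -0.2842  0.1104] rect 544.9 -297.7 124.9 64.8 80.2
top thumbtop 104 med [ 0.5434 -0.1733  0.1002] rect 543.7 -173.7 49.1 13.8 2.2
(array([ 0,  0,  0,  0,  0, 19, 27, 28, 29, 31, 33,  2,  0,  0,  0,  0,  0,
        0,  0,  0,  6, 28, 28, 31, 28, 18,  0,  0,  0,  0]), array([-0.34 , -0.336, -0.332, -0.328, -0.324, -0.32 , -0.316, -0.312,
       -0.308, -0.304, -0.3  , -0.296, -0.292, -0.288, -0.284, -0.28 ,
       -0.276, -0.272, -0.268, -0.264, -0.26 , -0.256, -0.252, -0.248,
       -0.244, -0.24 , -0.236, -0.232, -0.228, -0.224, -0.22 ]))
scene flat top 346 med [0.4853 0.2681 0.1014] rect 481.8 268.2 26.8 74.2 79.8
sc
[... 255 characters left out ...]
58 0.0027] rect 494.6 33.4 112.4 114.3 1.9
scene base 1817 med [ 0.561  -0.1946  0.0181] rect 602.0 -231.8 228.8 272.2 3.0
scene jawtops 261 med [ 0.5478 -0.2815  0.1088] rect 545.8 -296.3 127.9 66.1 79.0
scene thumbtop 89 med [ 0.5476 -0.1708  0.0989] rect 546.5 -171.9 15.7 48.3 88.2
(array([ 0,  0,  0,  0,  0,  7, 18, 16, 20, 24, 24, 18,  0,  0,  0,  0,  0,
        0,  0,  0,  3, 16, 20, 17, 24, 32,  3,  0,  0,  0]), array([-0.34 , -0.336, -0.332, -0.328, -0.324, -0.32 , -0.316, -0.312,
       -0.308, -0.304, -0.3  , -0.296, -0.292, -0.288, -0.284, -0.28 ,
       -0.276, -0.272, -0.268, -0.264, -0.26 , -0.256, -0.252, -0.248,
       -0.244, -0.24 , -0.236, -0.232, -0.228, -0.224, -0.22 ]))
```

```bash
cat >> h.py <<'E'
def plan(x,y,z,ya=None):
    """rotation about tool z (deg) to bring tool y to world angle ya (mod 180), plus tilt fix, then shift in the turned frame"""
    o=r.get_obs(); M=R.from_rotvec(o["orientation"]).as_matrix(); cur=np.degrees(np.arctan2(M[1,1],M[0,1]))
    if ya is None: ya=cur
    dz=(ya-cur+90)%180-90
    a=np.radians(cur+dz); ty=np.array([np.cos(a),np.sin(a),0]); tz=np.array([0,0,-1.]); G=np.stack([np.cross(ty,tz),ty,tz],1)
    d=np.array([x,y,z])-o["tcp_pos"]
    print("clock %.2f tcp %s yang %.1f F %s grip %.4f"%(o["clock"],np.round(o["tcp_pos"],4),cur,np.round(o["contact_force"],1),o["grip_width"]))
    print("rotvec tool deg",np.round(np.degrees(R.from_matrix(M.T@G).as_rotvec()),1),"then shift mm",np.round(1000*G.T@d,1), "(unturned",np.round(1000*M.T@d,1),")")
E
python3 -c "
from h import *
plan(.485,.267,.19,79.3)"
```

```text
clock 1.20 tcp [0.305  0.6022 0.2313] yang 63.1 F [ 0.3  0.2 -0.1] grip 0.0856
rotvec tool deg [  0.    0.  -16.2] then shift mm [-239.1 -296.    41.3] (unturned [-312.  -217.7   41.3] )
```

```bash
python3 -m jog '[{"rz":-8.1,"fingers":0.0854},{"rz":-8.1},{"x":-0.039,"y":-0.048},{"x":-0.039,"y":-0.048},{"x":-0.039,"y":-0.048},{"x":-0.039,"y":-0.048},{"x":-0.039,"y":-0.048},{"x":-0.039,"y":-0.048}]'; python3 -m jog '[{"z":0.02},{}]';python3 - <<'E'
from h import *
im,d=r.grab_frame("wrist"); save("w1",im)
p=pts("wrist",d);Z=p[...,2];w=im.min(-1)>130
m=w&(Z>.096)&(Z<.108)&(np.hypot(p[...,0]-.485,p[...,1]-.267)<.045)
q=p[m];print(len(q),q.mean(0) if len(q) else 0)
if len(q): print(cv2.minAreaRect((q[:,:2]*1000).astype(np.float32)))
plan(.485,.267,.067,79.3)
E
```

```text
0 0
clock 1.25 tcp [0.305  0.6022 0.2313] yang 63.1 F [-0.1  1.1 -0.7] grip 0.0857
rotvec tool deg [  0.    0.  -16.2] then shift mm [-239.1 -295.9  164.3] (unturned [-312.  -217.7  164.3] )validation failed for argument at $[0]...
validation failed for argument at $[0]...
```

View pics/w1.png

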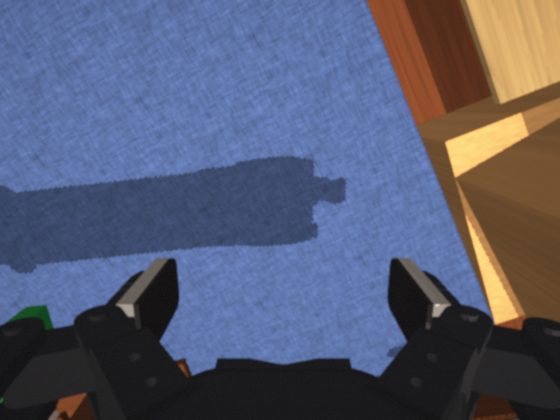

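The arm did not move, because the rows need every field. The wrist view shows only the table and the open fingers.

```bash
python3 -m jog '[{"fingers":0.085,"x":0,"y":0,"z":0,"rx":0,"ry":0,"rz":-8.1},{"fingers":0.085,"x":0,"y":0,"z":0,"rx":0,"ry":0,"rz":-8.1},{"fingers":0.085,"x":-0.039,"y":-0.048,"z":0,"rx":0,"ry":0,"rz":0},{"fingers":0.085,"x":-0.039,"y":-0.048,"z":0,"rx":0,"ry":0,"rz":0},{"fingers":0.085,"x":-0.039,"y":-0.048,"z":0,"rx":0,"ry":0,"rz":0},{"fingers":0.085,"x":-0.039,"y":-0.048,"z":0,"rx":0,"ry":0,"rz":0},{"fingers":0.085,"x":-0.039,"y":-0.048,"z":0.02,"rx":0,"ry":0,"rz":0},{"fingers":0.085,"x":-0.039,"y":-0.048,"z":0.02,"rx":0,"ry":0,"rz":0}]' && python3 -m jog '[{"fingers":0.085,"x":0,"y":0,"z":0,"rx":0,"ry":0,"rz":0}]'
python3 - <<'E'
from h import *
im,d=r.grab_frame("wrist"); save("w2",im)
p=pts("wrist",d);Z=p[...,2];w=im.min(-1)>130
m=w&(Z>.096)&(Z<.108)&(np.hypot(p[...,0]-.485,p[...,1]-.267)<.045)
q=p[m];print(len(q),q.mean(0) if len(q) else 0)
if len(q): print(cv2.minAreaRect((q[:,:2]*1000).astype(np.float32)))
plan(.485,.267,.067,79.3)
E
```

```text
clock: 2.25
tcp_pos: [0.4804, 0.2785, 0.193]
orientation: [0.292, 3.127, 0.002]
contact_force: [1.3, 0.2, -0.0]
grip_width: 0.0856
gripper_force: 0.0
clock: 2.38
tcp_pos: [0.4814, 0.2736, 0.1916]
orientation: [-0.307, -3.126, 0.006]
contact_force: [-0.5, 0.2, 0.9]
grip_width: 0.0851
gripper_force: 0.0
2942 [0.48343637 0.27339157 0.10293461]
((485.47052001953125, 272.79583740234375), (24.5441837310791, 62.014015197753906), 79.47831726074219)
clock 2.42 tcp [0.4803 0.2774 0.1924] yang 79.0 F [ 0.2  0.9 -0.4] grip 0.0849
rotvec tool deg [-0.1 -0.  -0.3] then shift mm [ -6.6  -9.4 125.4] (unturned [ -6.7  -9.2 125.4] )
```

View pics/w2.png

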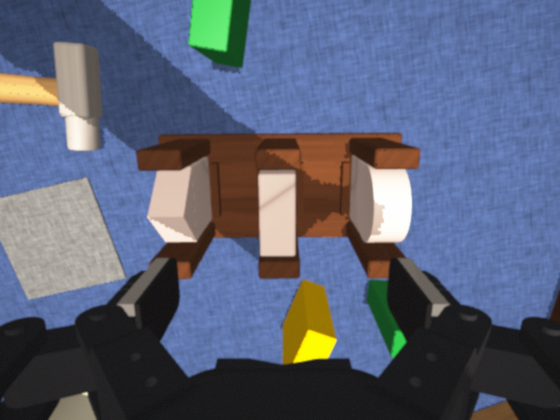

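The flat stone is at (278,213), about midway between the fingers at (178..390), with the peaked stone to its left and the arched to its right. I'll narrow the opening, descend and grip.

```bash
python3 -m jog '[{"fingers":0.062,"x":-0.004,"y":-0.0025,"z":0.0,"rx":0,"ry":0,"rz":-0.3},{"fingers":0.062,"x":0,"y":0,"z":0.03,"rx":0,"ry":0,"rz":0},{"fingers":0.062,"x":0,"y":0,"z":0.03,"rx":0,"ry":0,"rz":0},{"fingers":0.062,"x":0,"y":0,"z":0.03,"rx":0,"ry":0,"rz":0},{"fingers":0.062,"x":0,"y":0,"z":0.03,"rx":0,"ry":0,"rz":0},{"fingers":0.062,"x":0,"y":0,"z":0.012,"rx":0,"ry":0,"rz":0},{"fingers":0.062,"x":0,"y":0,"z":0,"rx":0,"ry":0,"rz":0}]' 40 && python3 -m jog '[{"fingers":0.01,"x":0,"y":0,"z":0,"rx":0,"ry":0,"rz":0},{"fingers":0.01,"x":0,"y":0,"z":0,"rx":0,"ry":0,"rz":0},{"fingers":0.01,"x":0,"y":0,"z":0,"rx":0,"ry":0,"rz":0},{"fingers":0.01,"x":0,"y":0,"z":0,"rx":0,"ry":0,"rz":0},{"fingers":0.01,"x":0,"y":0,"z":0,"rx":0,"ry":0,"rz":0},{"fingers":0.01,"x":0,"y":0,"z":0,"rx":0,"ry":0,"rz":0}]' 40
```

```text
clock: 3.3
tcp_pos: [0.4824, 0.2778, 0.0607]
orientation: [-0.281, -3.128, 0.0]
contact_force: [-0.4, -0.1, 0.2]
grip_width: 0.0621
gripper_force: 0.0
clock: 4.05
tcp_pos: [0.4827, 0.2738, 0.0611]
orientation: [-0.287, -3.127, 0.006]
contact_force: [-0.4, -6.5, 2.0]
grip_width: 0.0252
gripper_force: 39.2
```

```bash
python3 -m jog '[{"fingers":0.01,"x":0,"y":0,"z":-0.01,"rx":0,"ry":0,"rz":0},{"fingers":0.01,"x":0,"y":0,"z":-0.02,"rx":0,"ry":0,"rz":0},{"fingers":0.01,"x":0,"y":0,"z":-0.03,"rx":0,"ry":0,"rz":0},{"fingers":0.01,"x":0,"y":0,"z":-0.03,"rx":0,"ry":0,"rz":0},{"fingers":0.01,"x":0,"y":0,"z":-0.03,"rx":0,"ry":0,"rz":0},{"fingers":0.01,"x":0,"y":0,"z":0,"rx":0,"ry":0,"rz":0}]' 40 && python3 -c "
from h import *
plan(.497,.036,.1,92.3)
plan(.497,.036,.1,92.3-90)"
```

```text
clock: 4.8
tcp_pos: [0.4844, 0.2786, 0.1838]
orientation: [0.282, 3.124, 0.008]
contact_force: [0.2, -0.9, -4.0]
grip_width: 0.0253
gripper_force: 39.5
clock 4.80 tcp [0.4844 0.2786 0.1838] yang 79.7 F [ 0.2 -0.9 -4. ] grip 0.0253
rotvec tool deg [  0.3   0.3 -12.6] then shift mm [  -2.9 -242.9   83.8] (unturned [ -55.5 -236.8   82.8] )
clock 4.80 tcp [0.4844 0.2786 0.1838] yang 79.7 F [ 0.2 -0.9 -4. ] grip 0.0253
rotvec tool deg [ 0.4  0.  77.4] then shift mm [-242.9    2.9   83.8] (unturned [ -55.5 -236.8   82.8] )
```

```bash
python3 -m jog '[{"fingers":0.01,"x":0,"y":-0.02,"z":0,"rx":0,"ry":0,"rz":-6.3},{"fingers":0.01,"x":0,"y":-0.045,"z":0,"rx":0,"ry":0,"rz":-6.3},{"fingers":0.01,"x":0,"y":-0.045,"z":0,"rx":0,"ry":0,"rz":0},{"fingers":0.01,"x":0,"y":-0.045,"z":0,"rx":0,"ry":0,"rz":0},{"fingers":0.01,"x":0,"y":-0.045,"z":0.02,"rx":0,"ry":0,"rz":0},{"fingers":0.01,"x":0,"y":-0.035,"z":0.04,"rx":0,"ry":0,"rz":0},{"fingers":0.01,"x":0,"y":0,"z":0.03,"rx":0,"ry":0,"rz":0},{"fingers":0.01,"x":0,"y":0,"z":0,"rx":0,"ry":0,"rz":0}]' && python3 -c "
from h import *
plan(.497,.036,.054,92.3)"
```

```text
clock: 5.8
tcp_pos: [0.4803, 0.042, 0.0884]
orientation: [0.061, -3.135, 0.001]
contact_force: [-0.2, -0.5, -3.1]
grip_width: 0.025
gripper_force: 40.4
clock 5.80 tcp [0.4803 0.042  0.0884] yang 92.2 F [-0.2 -0.5 -3.1] grip 0.0250
rotvec tool deg [-0.  -0.3 -0.1] then shift mm [-16.5  -6.7  34.4] (unturned [-16.7  -6.6  34.4] )
```

```bash
python3 -m jog '[{"fingers":0.01,"x":-0.016,"y":-0.006,"z":0.015,"rx":0,"ry":0,"rz":0},{"fingers":0.01,"x":0,"y":0,"z":0.014,"rx":0,"ry":0,"rz":0},{"fingers":0.01,"x":0,"y":0,"z":0.003,"rx":0,"ry":0,"rz":0},{"fingers":0.01,"x":0,"y":0,"z":0.001,"rx":0,"ry":0,"rz":0},{"fingers":0.01,"x":0,"y":0,"z":0,"rx":0,"ry":0,"rz":0}]'
```

```text
clock: 6.42
tcp_pos: [0.4989, 0.0373, 0.0582]
orientation: [-0.062, 3.141, 0.0]
contact_force: [-0.3, 0.2, -3.1]
grip_width: 0.0252
gripper_force: 40.5
```

```bash
python3 -m jog '[{"fingers":0.01,"x":0,"y":0,"z":0.0015,"rx":0,"ry":0,"rz":0},{"fingers":0.01,"x":0,"y":0,"z":0,"rx":0,"ry":0,"rz":0}]'
```

```text
clock: 6.68
tcp_pos: [0.499, 0.0371, 0.0565]
orientation: [-0.061, 3.141, 0.0]
contact_force: [-0.1, -0.3, -2.6]
grip_width: 0.0248
gripper_force: 40.5
```

```bash
python3 -m jog '[{"fingers":0.01,"x":0,"y":0,"z":0.002,"rx":0,"ry":0,"rz":0},{"fingers":0.01,"x":0,"y":0,"z":0,"rx":0,"ry":0,"rz":0}]';python3 -m jog '[{"fingers":0.01,"x":0,"y":0,"z":0.0015,"rx":0,"ry":0,"rz":0},{"fingers":0.01,"x":0,"y":0,"z":0,"rx":0,"ry":0,"rz":0}]'
```

```text
clock: 6.92
tcp_pos: [0.4988, 0.037, 0.0542]
orientation: [0.061, -3.141, 0.0]
contact_force: [-0.0, -0.4, -3.8]
grip_width: 0.0249
gripper_force: 40.5
clock: 7.18
tcp_pos: [0.4988, 0.0371, 0.0527]
orientation: [0.061, -3.141, 0.0]
contact_force: [0.0, 0.1, -3.7]
grip_width: 0.0249
gripper_force: 40.5
```

Not touching yet; a little further.

```bash
python3 -m jog '[{"fingers":0.01,"x":0,"y":0,"z":0.001,"rx":0,"ry":0,"rz":0},{"fingers":0.01,"x":0,"y":0,"z":0,"rx":0,"ry":0,"rz":0}]'; python3 -m jog '[{"fingers":0.01,"x":0,"y":0,"z":0.001,"rx":0,"ry":0,"rz":0},{"fingers":0.01,"x":0,"y":0,"z":0,"rx":0,"ry":0,"rz":0}]'
```

```text
clock: 7.42
tcp_pos: [0.499, 0.037, 0.052]
orientation: [-0.061, 3.141, 0.0]
contact_force: [-1.7, 0.5, 1.1]
grip_width: 0.025
gripper_force: 40.9
clock: 7.68
tcp_pos: [0.4991, 0.037, 0.052]
orientation: [-0.061, 3.141, 0.0]
contact_force: [-4.8, -0.6, 13.5]
grip_width: 0.025
gripper_force: 42.5
```

```bash
python3 -m jog '[{"fingers":0.01,"x":0,"y":0,"z":-0.001,"rx":0,"ry":0,"rz":0},{"fingers":0.085,"x":0,"y":0,"z":0,"rx":0,"ry":0,"rz":0},{"fingers":0.085,"x":0,"y":0,"z":0,"rx":0,"ry":0,"rz":0},{"fingers":0.085,"x":0,"y":0,"z":0,"rx":0,"ry":0,"rz":0},{"fingers":0.085,"x":0,"y":0,"z":-0.015,"rx":0,"ry":0,"rz":0},{"fingers":0.085,"x":0,"y":0,"z":-0.035,"rx":0,"ry":0,"rz":0},{"fingers":0.085,"x":0,"y":0,"z":-0.05,"rx":0,"ry":0,"rz":0},{"fingers":0.085,"x":0,"y":0,"z":0,"rx":0,"ry":0,"rz":0}]'
python3 - <<'E'
from h import *
print(r.get_obs()["joints"])
im,d=r.grab_frame("wrist")
p=pts("wrist",d);Z=p[...,2];w=im.min(-1)>130
m=w&(Z>.085)&(Z<.1)&(np.hypot(p[...,0]-.499,p[...,1]-.037)<.05)
q=p[m];print(len(q),q.mean(0) if len(q) else 0)
if len(q): print(cv2.minAreaRect((q[:,:2]*1000).astype(np.float32)))
plan(.499,.037,.052,2.3)
E
```

```text
clock: 8.68
tcp_pos: [0.5019, 0.0374, 0.1563]
orientation: [-0.061, 3.133, 0.003]
contact_force: [-0.4, -0.5, 0.8]
grip_width: 0.0854
gripper_force: 0.0
[-0.30716397  0.28435926  0.12862569  2.04747128 -0.05050252  0.80407104
  1.46063319]
3687 [0.4998611  0.03785955 0.09112942]
((501.258544921875, 37.95431900024414), (59.94825744628906, 25.084203720092773), 2.266512155532837)
clock 8.72 tcp [0.5004 0.0373 0.1543] yang 92.2 F [-0.   0.3  0.3] grip 0.0851
rotvec tool deg [ 0.3  0.2 89.9] then shift mm [ -0.3  -1.4 102.3] (unturned [  1.9  -0.4 102.3] )
```

```bash
python3 -m jog '[{"fingers":0.085,"x":0,"y":0,"z":0,"rx":0,"ry":0,"rz":10},{"fingers":0.085,"x":0,"y":0,"z":0,"rx":0,"ry":0,"rz":10},{"fingers":0.085,"x":0,"y":0,"z":0,"rx":0,"ry":0,"rz":10},{"fingers":0.085,"x":0,"y":0,"z":0,"rx":0,"ry":0,"rz":10},{"fingers":0.085,"x":0,"y":0,"z":0,"rx":0,"ry":0,"rz":10},{"fingers":0.085,"x":0,"y":0,"z":0,"rx":0,"ry":0,"rz":10},{"fingers":0.085,"x":0,"y":0,"z":0,"rx":0,"ry":0,"rz":10},{"fingers":0.085,"x":0,"y":0,"z":0,"rx":0,"ry":0,"rz":10}]' >/dev/null && python3 -m jog '[{"fingers":0.085,"x":0,"y":0,"z":0,"rx":0,"ry":0,"rz":10},{"fingers":0.085,"x":0,"y":0,"z":0,"rx":0,"ry":0,"rz":0},{"fingers":0.085,"x":0,"y":0,"z":0,"rx":0,"ry":0,"rz":0}]'
python3 - <<'E'
from h import *
im,d=r.grab_frame("wrist")
p=pts("wrist",d);Z=p[...,2];w=im.min(-1)>130
m=w&(Z>.085)&(Z<.1)&(np.hypot(p[...,0]-.499,p[...,1]-.037)<.05)
q=p[m];print(len(q),q.mean(0) if len(q) else 0)
if len(q): print(cv2.minAreaRect((q[:,:2]*1000).astype(np.float32)))
plan(.500,.0375,.052,2.3)
E
```

```text
clock: 10.1
tcp_pos: [0.4986, 0.037, 0.1515]
orientation: [-2.173, -2.268, 0.001]
contact_force: [-0.1, 0.4, -0.7]
grip_width: 0.085
gripper_force: 0.0
3782 [0.50317512 0.03876481 0.09333983]
((503.1495056152344, 38.381465911865234), (59.749759674072266, 25.020647048950195), 1.7391632795333862)
clock 10.15 tcp [0.4987 0.037  0.1516] yang 2.4 F [ 0.3 -0.1  0.1] grip 0.0851
rotvec tool deg [-0.   0.   0.1] then shift mm [ 0.4  1.4 99.6] (unturned [ 0.4  1.4 99.6] )
```

```bash
python3 -m jog '[{"fingers":0.085,"x":0,"y":0.002,"z":0.04,"rx":0,"ry":0,"rz":0.1},{"fingers":0.085,"x":0,"y":0,"z":0.03,"rx":0,"ry":0,"rz":0},{"fingers":0.085,"x":0,"y":0,"z":0.02,"rx":0,"ry":0,"rz":0},{"fingers":0.085,"x":0,"y":0,"z":0.01,"rx":0,"ry":0,"rz":0},{"fingers":0.085,"x":0,"y":0,"z":0,"rx":0,"ry":0,"rz":0},{"fingers":0.03,"x":0,"y":0,"z":0,"rx":0,"ry":0,"rz":0},{"fingers":0.03,"x":0,"y":0,"z":0,"rx":0,"ry":0,"rz":0},{"fingers":0.03,"x":0,"y":0,"z":0,"rx":0,"ry":0,"rz":0}]' 30 && python3 -m jog '[{"fingers":0.03,"x":0,"y":0,"z":0,"rx":0,"ry":0,"rz":0},{"fingers":0.03,"x":0,"y":0,"z":0,"rx":0,"ry":0,"rz":0}]' 40
```

```text
clock: 11.15
tcp_pos: [0.5018, 0.0373, 0.0528]
orientation: [2.179, 2.262, 0.003]
contact_force: [-0.3, -0.2, 5.7]
grip_width: 0.0595
gripper_force: 34.7
clock: 11.4
tcp_pos: [0.5018, 0.0372, 0.0528]
orientation: [2.179, 2.262, 0.002]
contact_force: [0.1, -0.4, 7.1]
grip_width: 0.0598
gripper_force: 41.4
```

```bash
python3 -m jog '[{"fingers":0.03,"x":0,"y":0,"z":-0.01,"rx":0,"ry":0,"rz":0},{"fingers":0.03,"x":0,"y":0,"z":-0.03,"rx":0,"ry":0,"rz":0},{"fingers":0.03,"x":0,"y":0,"z":-0.045,"rx":0,"ry":0,"rz":0},{"fingers":0.03,"x":-0.03,"y":0.005,"z":-0.045,"rx":0,"ry":0,"rz":0},{"fingers":0.03,"x":-0.045,"y":0.007,"z":0,"rx":0,"ry":0,"rz":0},{"fingers":0.03,"x":-0.045,"y":0.007,"z":0,"rx":0,"ry":0,"rz":0},{"fingers":0.03,"x":-0.045,"y":0.007,"z":0,"rx":0,"ry":0,"rz":0},{"fingers":0.03,"x":-0.045,"y":0.007,"z":0,"rx":0,"ry":0,"rz":0}]' >/dev/null && python3 -m jog '[{"fingers":0.03,"x":-0.045,"y":0,"z":0,"rx":0,"ry":0,"rz":0},{"fingers":0.03,"x":-0.045,"y":0,"z":0,"rx":0,"ry":0,"rz":0},{"fingers":0.03,"x":0,"y":0,"z":0,"rx":0,"ry":0,"rz":0},{"fingers":0.03,"x":0,"y":0,"z":0,"rx":0,"ry":0,"rz":0}]'
python3 - <<'E'
from h import *
plan(.548,-.275,.180,2.3)
im,d=r.grab_frame("wrist"); save("w3",im)
p=pts("wrist",d);Z=p[...,2]; np.savez("pics/w3.npz",im=im,p=p)
for t in("jaw_face","anvil_face","thumb_face","lock_pivot","gauge","lock_ball"):
    print(t,[(np.round(x["xyz"],4).tolist(),round(x["score"],2)) for x in r.landmark_of(t,"wrist")[:2]])
m=(np.abs(Z-.110)<.004)&(np.abs(p[...,0]-.548)<.02); h=np.histogram(p[m][:,1],bins=np.arange(-.33,-.22,.002)); print([(round(b,3),int(n)) for n,b in zip(*h) if n])
E
```

```text
clock: 12.9
tcp_pos: [0.5446, -0.2607, 0.1816]
orientation: [-2.179, -2.261, -0.0]
contact_force: [0.5, 0.4, -3.8]
grip_width: 0.0597
gripper_force: 44.9
clock 12.90 tcp [ 0.5446 -0.2607  0.1816] yang 2.1 F [ 0.5  0.4 -3.8] grip 0.0597
rotvec tool deg [-0.1 -0.1 -0.2] then shift mm [-14.5   2.8   1.6] (unturned [-14.5   2.8   1.6] )
jaw_face []
anvil_face []
thumb_face [([0.5472, -0.1658, 0.0769], 0.7)]
lock_pivot []
gauge [([0.5467, -0.2244, 0.0009], 0.61)]
lock_ball []
[(np.float64(-0.254), 29), (np.float64(-0.252), 190), (np.float64(-0.25), 193), (np.float64(-0.248), 200), (np.float64(-0.246), 194), (np.float64(-0.244), 202), (np.float64(-0.242), 189), (np.float64(-0.24), 204), (np.float64(-0.238), 207), (np.float64(-0.236), 163)]
```

View pics/w3.png

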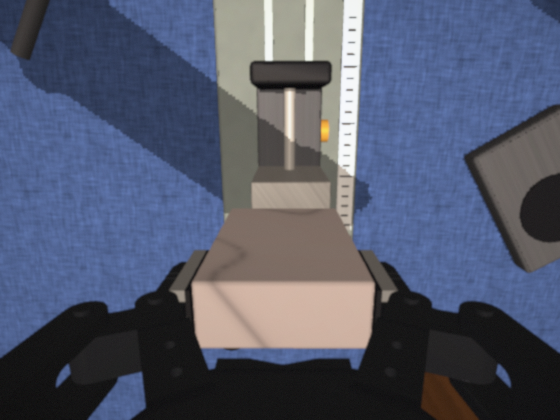

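The stone is held squarely (195..372, 210..345), with the moving jaw's top just ahead of it at (290,195). I'll get the relative offset between the two from this same frame.

Run:
```python
from h import *
z=np.load("pics/w3.npz");p=z["p"];Z=p[...,2];im=z["im"]
v,u=np.indices(Z.shape)
m=(u>205)&(u<362)&(v>210)&(v<345)
print(np.histogram(Z[m],bins=np.arange(.08,.26,.01)))
s=m&(Z>.205); q=p[s]; print("top",q.mean(0),[np.percentile(q[:,i],[.5,99.5]) for i in (0,1,2)],cv2.minAreaRect((q[:,:2]*1000).astype(np.float32)))
s=m&(Z<.20); q=p[s]; print("side",[np.percentile(q[:,i],[.5,50,99.5]) for i in (0,1,2)])
A=np.c_[q[:,2],q[:,0],np.ones(len(q))]; print("face y=a z+b x+c",np.linalg.lstsq(A,q[:,1],rcond=None)[0])
j=(np.abs(Z-.110)<.004)&(v<209)&(v>170)&(u>240)&(u<340); print("jaw",cv2.minAreaRect((p[j][:,:2]*1000).astype(np.float32)), p[j][:,2].mean())
```

```text
(array([    0,     0,     0,     0,     0,    17,   580,   701,   792,
         977,  1176,  1467,  1733,  2043, 10230,     0,     0]), array([0.08, 0.09, 0.1 , 0.11, 0.12, 0.13, 0.14, 0.15, 0.16, 0.17, 0.18,
       0.19, 0.2 , 0.21, 0.22, 0.23, 0.24, 0.25]))
top [ 0.54570767 -0.25419922  0.2206473 ] [array([0.51958267, 0.57186095]), array([-0.2699181, -0.1928174]), array([0.20534393, 0.32451511])] ((545.0067138671875, -231.64962768554688), (56.798946380615234, 77.72665405273438), 1.3779888153076172)
side [array([0.47253513, 0.5451997 , 0.62335579]), array([-0.32215952, -0.2462146 , -0.24465211]), array([-0.00097721,  0.17217776,  0.19977239])]
face y=a z+b x+c [ 0.29717197  0.03154078 -0.31575369]
jaw ((549.5980834960938, -243.5662841796875), (49.893978118896484, 17.314943313598633), 2.2886312007904053) 0.11010978332984514
```

```bash
python3 -m jog '[{"fingers":0.03,"x":-0.0148,"y":0.0045,"z":0,"rx":0,"ry":0,"rz":-0.4},{"fingers":0.03,"x":0,"y":0,"z":0,"rx":0,"ry":0,"rz":0},{"fingers":0.03,"x":0,"y":0,"z":0,"rx":0,"ry":0,"rz":0},{"fingers":0.03,"x":0,"y":0,"z":0.02,"rx":0,"ry":0,"rz":0},{"fingers":0.03,"x":0,"y":0,"z":0.02,"rx":0,"ry":0,"rz":0},{"fingers":0.03,"x":0,"y":0,"z":0,"rx":0,"ry":0,"rz":0}]'
python3 - <<'E'
from h import *
plan(.549,-.2745,.068,2.3)
im,d=r.grab_frame("wrist"); save("w4",im)
p=pts("wrist",d);Z=p[...,2]; np.savez("pics/w4.npz",im=im,p=p)
im,d=r.grab_frame("scene"); save("s4",cv2.resize(im[110:270,130:290],(640,640),interpolation=cv2.INTER_CUBIC)[:600])
E
```

```text
clock: 14.0
tcp_pos: [0.5484, -0.2748, 0.1389]
orientation: [-2.168, -2.267, 0.003]
contact_force: [0.2, 0.3, -3.1]
grip_width: 0.0595
gripper_force: 44.8
clock 14.00 tcp [ 0.5484 -0.2748  0.1389] yang 2.6 F [ 0.2  0.3 -3.1] grip 0.0595
rotvec tool deg [-0.3 -0.1  0.3] then shift mm [ 0.3  0.6 70.9] (unturned [ 0.2  1.  70.9] )
```

View pics/s4.png

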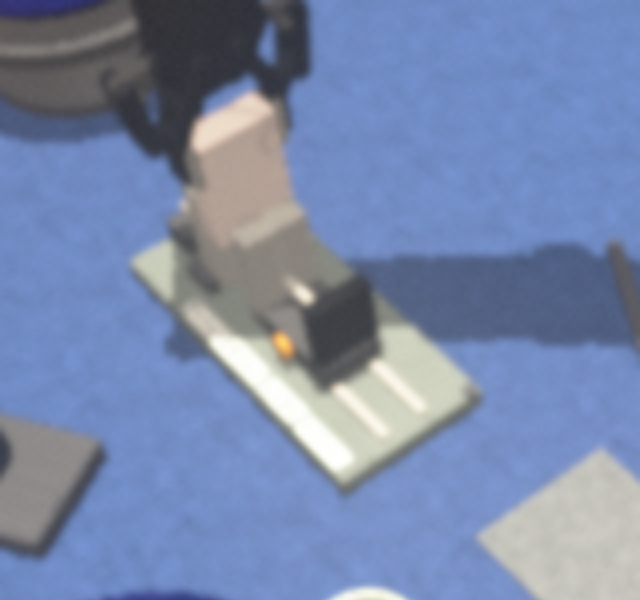

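The stone has entered between the jaws and there is no contact force. I'll keep lowering.

```bash
python3 -m jog '[{"fingers":0.03,"x":0,"y":0,"z":0.015,"rx":0,"ry":0,"rz":0},{"fingers":0.03,"x":0,"y":0,"z":0.015,"rx":0,"ry":0,"rz":0},{"fingers":0.03,"x":0,"y":0,"z":0.015,"rx":0,"ry":0,"rz":0},{"fingers":0.03,"x":0,"y":0,"z":0.015,"rx":0,"ry":0,"rz":0},{"fingers":0.03,"x":0,"y":0,"z":0.005,"rx":0,"ry":0,"rz":0},{"fingers":0.03,"x":0,"y":0,"z":0,"rx":0,"ry":0,"rz":0}]' && python3 -m jog '[{"fingers":0.03,"x":0,"y":0,"z":0.003,"rx":0,"ry":0,"rz":0},{"fingers":0.03,"x":0,"y":0,"z":0,"rx":0,"ry":0,"rz":0}]'
```

```text
clock: 14.85
tcp_pos: [0.55, -0.2761, 0.0764]
orientation: [-2.171, -2.27, 0.001]
contact_force: [1.0, 0.5, -3.9]
grip_width: 0.0596
gripper_force: 44.9
clock: 15.1
tcp_pos: [0.5503, -0.2761, 0.0741]
orientation: [2.171, 2.27, 0.0]
contact_force: [-0.8, -0.5, -4.1]
grip_width: 0.0593
gripper_force: 44.9
```

```bash
python3 -m jog '[{"fingers":0.03,"x":0,"y":0,"z":0.003,"rx":0,"ry":0,"rz":0},{"fingers":0.03,"x":0,"y":0,"z":0,"rx":0,"ry":0,"rz":0}]'; python3 -m jog '[{"fingers":0.03,"x":0,"y":0,"z":0.0015,"rx":0,"ry":0,"rz":0},{"fingers":0.03,"x":0,"y":0,"z":0,"rx":0,"ry":0,"rz":0}]';  python3 -m jog '[{"fingers":0.03,"x":0,"y":0,"z":0.001,"rx":0,"ry":0,"rz":0},{"fingers":0.03,"x":0,"y":0,"z":0,"rx":0,"ry":0,"rz":0}]'
```

```text
clock: 15.35
tcp_pos: [0.5501, -0.2759, 0.0707]
orientation: [-2.171, -2.27, 0.0]
contact_force: [-0.9, -0.0, -3.2]
grip_width: 0.0595
gripper_force: 44.9
clock: 15.6
tcp_pos: [0.55, -0.276, 0.0692]
orientation: [-2.172, -2.27, 0.0]
contact_force: [0.5, -0.8, -3.2]
grip_width: 0.0593
gripper_force: 44.9
clock: 15.85
tcp_pos: [0.5501, -0.276, 0.0683]
orientation: [-2.172, -2.27, 0.0]
contact_force: [0.1, 0.3, -3.0]
grip_width: 0.0598
gripper_force: 44.9
```

```bash
python3 -m jog '[{"fingers":0.03,"x":0,"y":0,"z":0.001,"rx":0,"ry":0,"rz":0},{"fingers":0.03,"x":0,"y":0,"z":0,"rx":0,"ry":0,"rz":0}]'; python3 -m jog '[{"fingers":0.03,"x":0,"y":0,"z":0.0005,"rx":0,"ry":0,"rz":0},{"fingers":0.03,"x":0,"y":0,"z":0,"rx":0,"ry":0,"rz":0}]'
```

```text
clock: 16.1
tcp_pos: [0.5503, -0.2762, 0.0679]
orientation: [2.172, 2.27, 0.001]
contact_force: [-1.3, 1.0, 4.2]
grip_width: 0.0597
gripper_force: 45.5
clock: 16.35
tcp_pos: [0.5502, -0.2762, 0.0678]
orientation: [2.172, 2.27, 0.001]
contact_force: [-2.8, 1.8, 8.2]
grip_width: 0.0597
gripper_force: 46.3
```

Touched down at the expected height. I'll release and rise.

```bash
python3 -m jog '[{"fingers":0.03,"x":0,"y":0,"z":-0.0008,"rx":0,"ry":0,"rz":0},{"fingers":0.085,"x":0,"y":0,"z":0,"rx":0,"ry":0,"rz":0},{"fingers":0.085,"x":0,"y":0,"z":0,"rx":0,"ry":0,"rz":0},{"fingers":0.085,"x":0,"y":0,"z":0,"rx":0,"ry":0,"rz":0},{"fingers":0.085,"x":0,"y":0,"z":-0.02,"rx":0,"ry":0,"rz":0},{"fingers":0.085,"x":0,"y":0,"z":-0.04,"rx":0,"ry":0,"rz":0},{"fingers":0.085,"x":0,"y":0,"z":-0.06,"rx":0,"ry":0,"rz":0},{"fingers":0.085,"x":0,"y":0,"z":-0.02,"rx":0,"ry":0,"rz":0}]' && python3 -m jog '[{"fingers":0.0,"x":0,"y":0,"z":0,"rx":0,"ry":0,"rz":0},{"fingers":0.0,"x":0,"y":0,"z":0,"rx":0,"ry":0,"rz":0}]'
python3 - <<'E'
from h import *
im,d=r.grab_frame("wrist"); save("w5",im)
p=pts("wrist",d);Z=p[...,2]; np.savez("pics/w5.npz",im=im,p=p)
m=(np.abs(Z-.109)<.005)&(np.abs(p[...,0]-.548)<.02); h=np.histogram(p[m][:,1],bins=np.arange(-.33,-.22,.002)); print([(round(float(b),3),int(n)) for n,b in zip(*h) if n])
for t in("thumb_face","lock_ball","lock_pivot"): print(t,[(np.round(x["xyz"],4).tolist(),round(x["score"],2)) for x in r.landmark_of(t,"wrist")[:2]])
m=(np.abs(Z-.1)<.004)&(abs(p[...,1]+.172)<.03)&(abs(p[...,0]-.547)<.05); print("thumb",cv2.minAreaRect((p[m][:,:2]*1000).astype(np.float32)))
plan(.546,-.14,.08,2.3)
E
```

```text
clock: 17.35
tcp_pos: [0.5518, -0.2776, 0.2131]
orientation: [2.168, 2.264, 0.005]
contact_force: [1.2, -0.3, -0.3]
grip_width: 0.0852
gripper_force: 0.0
clock: 17.6
tcp_pos: [0.5497, -0.2756, 0.2071]
orientation: [-2.171, -2.27, 0.0]
contact_force: [0.3, 0.1, -0.6]
grip_width: 0.0511
gripper_force: 0.0
[(-0.316, 82), (-0.314, 142), (-0.312, 141), (-0.31, 136), (-0.308, 139), (-0.306, 135), (-0.304, 140), (-0.302, 141), (-0.3, 141), (-0.298, 146), (-0.296, 185), (-0.294, 110), (-0.288, 86), (-0.286, 145), (-0.284, 148), (-0.282, 146), (-0.28, 148), (-0.278, 149), (-0.276, 147), (-0.274, 153), (-0.272, 146), (-0.27, 153), (-0.268, 152), (-0.266, 156), (-0.264, 180), (-0.262, 35), (-0.256, 8), (-0.254, 134), (-0.252, 157), (-0.25, 170), (-0.248, 169), (-0.246, 162), (-0.244, 177), (-0.242, 169), (-0.24, 169), (-0.238, 188), (-0.236, 59)]
thumb_face [([0.5447, -0.1646, 0.0777], 0.82)]
lock_ball [([0.5065, -0.3506, 0.0956], 0.68)]
lock_pivot []
thumb ((546.1087036132812, -171.1314697265625), (49.500152587890625, 13.8914213180542), 2.7530248165130615)
clock 17.80 tcp [ 0.5496 -0.2758  0.2065] yang 2.5 F [-0.1 -0.1  0.6] grip 0.0200
rotvec tool deg [-0.1 -0.   0.2] then shift mm [135.8   1.9 126.5] (unturned [135.7   2.7 126.6] )
```

View pics/w5.png

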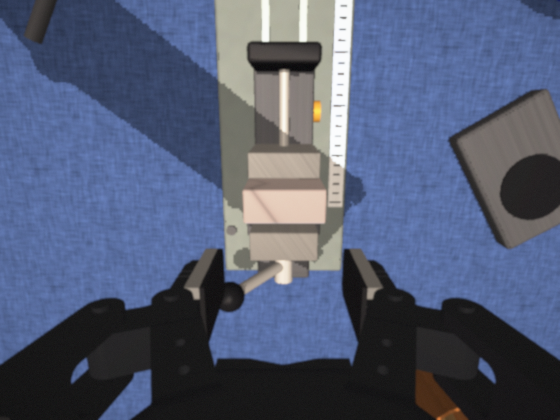

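The picture shows the stone standing square at (285,203) between the moving jaw (285,163) and the fixed jaw (284,245). The open lever's ball is at (230,297) and the thumb plate at (284,55). Next I'll go behind the thumb plate with the fingers closed.

```bash
python3 -m jog '[{"fingers":0,"x":0.046,"y":0.001,"z":0,"rx":0,"ry":0,"rz":0},{"fingers":0,"x":0.045,"y":0.001,"z":0,"rx":0,"ry":0,"rz":0},{"fingers":0,"x":0.045,"y":0.001,"z":0,"rx":0,"ry":0,"rz":0},{"fingers":0,"x":0,"y":0,"z":0.03,"rx":0,"ry":0,"rz":0},{"fingers":0,"x":0,"y":0,"z":0.04,"rx":0,"ry":0,"rz":0},{"fingers":0,"x":0,"y":0,"z":0.04,"rx":0,"ry":0,"rz":0},{"fingers":0,"x":0,"y":0,"z":0.025,"rx":0,"ry":0,"rz":0},{"fingers":0,"x":0,"y":0,"z":0,"rx":0,"ry":0,"rz":0}]' && python3 -m jog '[{"fingers":0,"x":0,"y":0,"z":0,"rx":0,"ry":0,"rz":0}]'; python3 -c "
from h import *
plan(.545,-.152,.07,2.3)"
```

```text
clock: 18.8
tcp_pos: [0.5452, -0.1398, 0.0705]
orientation: [-2.169, -2.267, 0.005]
contact_force: [-0.5, 0.7, 0.0]
grip_width: 0.0002
gripper_force: 0.0
clock: 18.92
tcp_pos: [0.5476, -0.1404, 0.0733]
orientation: [2.172, 2.269, 0.0]
contact_force: [-0.4, -0.2, -0.2]
grip_width: 0.0
gripper_force: 0.0
clock 18.93 tcp [ 0.5476 -0.1404  0.0733] yang 2.5 F [-0.4 -0.2 -0.2] grip 0.0000
rotvec tool deg [0.  0.  0.2] then shift mm [-11.5  -3.    3.3] (unturned [-11.4  -3.1   3.3] )
```

Approach in slow rows of 2–3 mm.

```bash
python3 -m jog '[{"fingers":0,"x":-0.003,"y":-0.001,"z":0,"rx":0,"ry":0,"rz":0},{"fingers":0,"x":-0.003,"y":-0.001,"z":0,"rx":0,"ry":0,"rz":0},{"fingers":0,"x":-0.003,"y":0,"z":0,"rx":0,"ry":0,"rz":0},{"fingers":0,"x":-0.002,"y":0,"z":0,"rx":0,"ry":0,"rz":0},{"fingers":0,"x":-0.002,"y":0,"z":0,"rx":0,"ry":0,"rz":0},{"fingers":0,"x":-0.001,"y":0,"z":0,"rx":0,"ry":0,"rz":0}]' ; python3 -m jog '[{"fingers":0,"x":-0.002,"y":0,"z":0,"rx":0,"ry":0,"rz":0},{"fingers":0,"x":-0.002,"y":0,"z":0,"rx":0,"ry":0,"rz":0},{"fingers":0,"x":-0.002,"y":0,"z":0,"rx":0,"ry":0,"rz":0}]'
```

```text
clock: 19.68
tcp_pos: [0.5457, -0.1543, 0.0726]
orientation: [-2.172, -2.27, 0.0]
contact_force: [-0.4, -1.1, -0.4]
grip_width: -0.0
gripper_force: 0.0
clock: 20.05
tcp_pos: [0.546, -0.1599, 0.0726]
orientation: [-2.171, -2.27, -0.0]
contact_force: [-1.1, 1.7, 0.7]
grip_width: 0.0
gripper_force: 1.1
```

```bash
for i in 1 2 3; do python3 -m jog '[{"fingers":0,"x":-0.001,"y":0,"z":0,"rx":0,"ry":0,"rz":0},{"fingers":0,"x":-0.001,"y":0,"z":0,"rx":0,"ry":0,"rz":0}]' | grep -E 'tcp|contact'; done
```

```text
tcp_pos: [0.5461, -0.1621, 0.0726]
contact_force: [-0.1, 2.1, 0.4]
tcp_pos: [0.5461, -0.1634, 0.0726]
contact_force: [-1.3, 3.8, 2.5]
tcp_pos: [0.5462, -0.1659, 0.0726]
contact_force: [-0.9, 4.0, 1.5]
```

```bash
python3 -m jog '[{"fingers":0,"x":-0.001,"y":0,"z":0,"rx":0,"ry":0,"rz":0},{"fingers":0,"x":-0.001,"y":0,"z":0,"rx":0,"ry":0,"rz":0}]' | grep -E 'tcp|contact';  python3 -m jog '[{"fingers":0,"x":-0.001,"y":0,"z":0,"rx":0,"ry":0,"rz":0},{"fingers":0,"x":0,"y":0,"z":0,"rx":0,"ry":0,"rz":0}]' | grep -E 'tcp|contact'; python3 -m jog '[{"fingers":0,"x":-0.001,"y":0,"z":0,"rx":0,"ry":0,"rz":0}]' | grep -E 'tcp|contact'
```

```text
tcp_pos: [0.5463, -0.1682, 0.0726]
contact_force: [-0.8, 3.6, 1.0]
tcp_pos: [0.5463, -0.1688, 0.0726]
contact_force: [-0.5, 5.3, 1.7]
tcp_pos: [0.5463, -0.1688, 0.0726]
contact_force: [-2.7, 9.2, 4.3]
```

```bash
python3 -m jog '[{"fingers":0,"x":0,"y":0,"z":0,"rx":0,"ry":0,"rz":0}]' | grep -E 'tcp|contact'
```

```text
tcp_pos: [0.5463, -0.1687, 0.0726]
contact_force: [-1.4, 7.3, 4.6]
```

```bash
python3 -m jog '[{"fingers":0,"x":-0.0007,"y":0,"z":0,"rx":0,"ry":0,"rz":0},{"fingers":0,"x":0,"y":0,"z":0,"rx":0,"ry":0,"rz":0}]' | grep -E 'tcp|contact'
```

```text
tcp_pos: [0.5463, -0.1688, 0.0726]
contact_force: [-2.4, 8.5, 4.7]
```

```bash
python3 -m jog '[{"fingers":0,"x":-0.0008,"y":0,"z":0,"rx":0,"ry":0,"rz":0},{"fingers":0,"x":0,"y":0,"z":0,"rx":0,"ry":0,"rz":0},{"fingers":0,"x":0,"y":0,"z":0,"rx":0,"ry":0,"rz":0}]' | grep -E 'tcp|contact'
```

```text
tcp_pos: [0.5463, -0.1688, 0.0726]
contact_force: [-3.0, 10.6, 6.9]
```

```bash
python3 -m jog '[{"fingers":0,"x":-0.0008,"y":0,"z":0,"rx":0,"ry":0,"rz":0},{"fingers":0,"x":0,"y":0,"z":0,"rx":0,"ry":0,"rz":0},{"fingers":0,"x":0,"y":0,"z":0,"rx":0,"ry":0,"rz":0},{"fingers":0,"x":0,"y":0,"z":0,"rx":0,"ry":0,"rz":0}]' | grep -E 'tcp|contact'
```

```text
tcp_pos: [0.5463, -0.1688, 0.0726]
contact_force: [-3.3, 12.9, 6.4]
```

Light pressure held: about 13 N at the plate, so around 11 N on the stone. I'll back off, rise and go to the lever.

```bash
python3 -m jog '[{"fingers":0,"x":0.003,"y":0,"z":0,"rx":0,"ry":0,"rz":0},{"fingers":0,"x":0.01,"y":0,"z":0,"rx":0,"ry":0,"rz":0},{"fingers":0,"x":0.012,"y":0,"z":0,"rx":0,"ry":0,"rz":0},{"fingers":0,"x":0,"y":0,"z":-0.04,"rx":0,"ry":0,"rz":0},{"fingers":0,"x":0,"y":0,"z":-0.05,"rx":0,"ry":0,"rz":0},{"fingers":0,"x":0,"y":0,"z":-0.04,"rx":0,"ry":0,"rz":0},{"fingers":0,"x":-0.045,"y":-0.02,"z":0,"rx":0,"ry":0,"rz":0},{"fingers":0,"x":-0.045,"y":-0.02,"z":0,"rx":0,"ry":0,"rz":0}]' && python3 -m jog '[{"fingers":0,"x":-0.045,"y":-0.02,"z":0,"rx":0,"ry":0,"rz":0},{"fingers":0,"x":-0.045,"y":-0.02,"z":0,"rx":0,"ry":0,"rz":0},{"fingers":0,"x":0,"y":0,"z":0,"rx":0,"ry":0,"rz":0},{"fingers":0,"x":0,"y":0,"z":0,"rx":0,"ry":0,"rz":0}]'
python3 - <<'E'
from h import *
plan(.468,-.353,.085,2.3)
im,d=r.grab_frame("wrist"); save("w6",im); p=pts("wrist",d);Z=p[...,2]
for t in("lock_ball",): print(t,[(np.round(x["xyz"],4).tolist(),round(x["score"],2)) for x in r.landmark_of(t,"wrist")[:2]])
m=(np.abs(Z-.109)<.005)&(np.abs(p[...,0]-.548)<.02); h=np.histogram(p[m][:,1],bins=np.arange(-.33,-.22,.002)); print([(round(float(b),3),int(n)) for n,b in zip(*h) if n])
E
```

```text
clock: 23.68
tcp_pos: [0.5098, -0.2395, 0.2034]
orientation: [2.168, 2.271, 0.001]
contact_force: [1.1, -0.7, -1.0]
grip_width: -0.0004
gripper_force: 0.0
clock: 24.18
tcp_pos: [0.4738, -0.3301, 0.2025]
orientation: [-2.172, -2.27, -0.001]
contact_force: [0.7, 0.2, 0.6]
grip_width: 0.0001
gripper_force: 0.0
clock 24.18 tcp [ 0.4738 -0.3301  0.2025] yang 2.5 F [0.7 0.2 0.6] grip 0.0001
rotvec tool deg [ 0.  -0.   0.2] then shift mm [-22.6  -6.7 117.5] (unturned [-22.6  -6.9 117.5] )
lock_ball [([0.5048, -0.3481, 0.0933], 0.96)]
[(-0.316, 94), (-0.314, 167), (-0.312, 159), (-0.31, 170), (-0.308, 170), (-0.306, 164), (-0.304, 173), (-0.302, 169), (-0.3, 175), (-0.298, 173), (-0.296, 176), (-0.294, 200), (-0.292, 176), (-0.29, 174), (-0.288, 177), (-0.286, 179), (-0.284, 181), (-0.282, 177), (-0.28, 177), (-0.278, 184), (-0.276, 182), (-0.274, 184), (-0.272, 185), (-0.27, 190), (-0.268, 179), (-0.266, 193), (-0.264, 196), (-0.262, 194), (-0.26, 199), (-0.258, 195), (-0.256, 199), (-0.254, 204), (-0.252, 185), (-0.25, 32)]
```

View pics/w6.png

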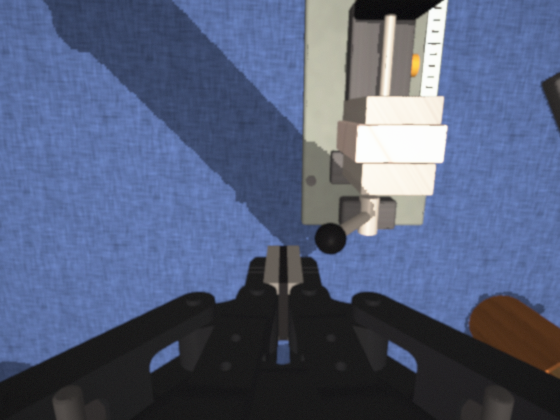

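The jaws are shut on the stone with no gaps (385,143). The ball is at (330,238), to the right of the closed fingertips. I'll descend beside it.

```bash
python3 -m jog '[{"fingers":0,"x":-0.021,"y":-0.011,"z":0,"rx":0,"ry":0,"rz":0},{"fingers":0,"x":0,"y":0,"z":0.04,"rx":0,"ry":0,"rz":0},{"fingers":0,"x":0,"y":0,"z":0.04,"rx":0,"ry":0,"rz":0},{"fingers":0,"x":0,"y":0,"z":0.035,"rx":0,"ry":0,"rz":0},{"fingers":0,"x":0,"y":0,"z":0,"rx":0,"ry":0,"rz":0}]' && python3 -m jog '[{"fingers":0,"x":0,"y":0.008,"z":0,"rx":0,"ry":0,"rz":0},{"fingers":0,"x":0,"y":0.008,"z":0,"rx":0,"ry":0,"rz":0},{"fingers":0,"x":0,"y":0.008,"z":0,"rx":0,"ry":0,"rz":0},{"fingers":0,"x":0,"y":0.008,"z":0,"rx":0,"ry":0,"rz":0}]'
```

```text
clock: 24.9
tcp_pos: [0.4627, -0.3497, 0.0854]
orientation: [-2.165, -2.269, 0.001]
contact_force: [0.1, 0.2, 0.5]
grip_width: -0.0003
gripper_force: 0.0
clock: 25.4
tcp_pos: [0.4954, -0.3515, 0.0887]
orientation: [2.172, 2.269, -0.001]
contact_force: [-1.3, 0.0, 0.5]
grip_width: 0.0
gripper_force: 0.7
```

```bash
python3 -m jog '[{"fingers":0,"x":0,"y":0.008,"z":0,"rx":0,"ry":0,"rz":0},{"fingers":0,"x":0,"y":0.008,"z":0,"rx":0,"ry":0,"rz":0},{"fingers":0,"x":0,"y":0.008,"z":0,"rx":0,"ry":0,"rz":0},{"fingers":0,"x":0,"y":0.008,"z":0,"rx":0,"ry":0,"rz":0},{"fingers":0,"x":0,"y":0.008,"z":0,"rx":0,"ry":0,"rz":0},{"fingers":0,"x":0,"y":0.008,"z":0,"rx":0,"ry":0,"rz":0},{"fingers":0,"x":0,"y":0.004,"z":0,"rx":0,"ry":0,"rz":0},{"fingers":0,"x":0,"y":0,"z":0,"rx":0,"ry":0,"rz":0}]'
python3 - <<'E'
from h import *
r.grab_frame("top"); print([(np.round(x["xyz"],3),x["score"]) for x in r.landmark_of("lock_ball","top")])
E
```

```text
clock: 26.4
tcp_pos: [0.5476, -0.3485, 0.0876]
orientation: [-2.171, -2.27, 0.0]
contact_force: [-0.7, -0.3, 0.3]
grip_width: 0.0001
gripper_force: 0.0
[]
```

```bash
python3 -m jog '[{"fingers":0,"x":0,"y":-0.015,"z":0,"rx":0,"ry":0,"rz":0},{"fingers":0,"x":0,"y":-0.02,"z":-0.01,"rx":0,"ry":0,"rz":0},{"fingers":0,"x":0,"y":-0.02,"z":-0.04,"rx":0,"ry":0,"rz":0},{"fingers":0,"x":-0.02,"y":-0.01,"z":-0.05,"rx":0,"ry":0,"rz":0},{"fingers":0,"x":-0.02,"y":0,"z":-0.03,"rx":0,"ry":0,"rz":0},{"fingers":0,"x":0,"y":0,"z":0,"rx":0,"ry":0,"rz":0},{"fingers":0,"x":0,"y":0,"z":0,"rx":0,"ry":0,"rz":0}]'
python3 - <<'E'
from h import *
im,d=r.grab_frame("wrist"); save("w7",im); p=pts("wrist",d);Z=p[...,2]
print([(np.round(x["xyz"],3),x["score"]) for x in r.landmark_of("lock_ball","wrist")])
m=(im.min(-1)>0)&(np.abs(Z-.108)<.003)&(np.abs(p[...,0]-.55)<.04)&(p[...,1]<-.262)&(p[...,1]>-.29); print("stone",cv2.minAreaRect((p[m][:,:2]*1000).astype(np.float32)))
E
```

```text
clock: 27.38
tcp_pos: [0.4829, -0.3906, 0.2171]
orientation: [-2.171, -2.268, -0.001]
contact_force: [0.2, -0.1, -0.6]
grip_width: -0.0001
gripper_force: 0.0
[(array([ 0.594, -0.346,  0.095]), 0.65)]
stone ((550.864990234375, -275.9983825683594), (27.982973098754883, 60.281925201416016), 89.99722290039062)
```

View pics/w7.png

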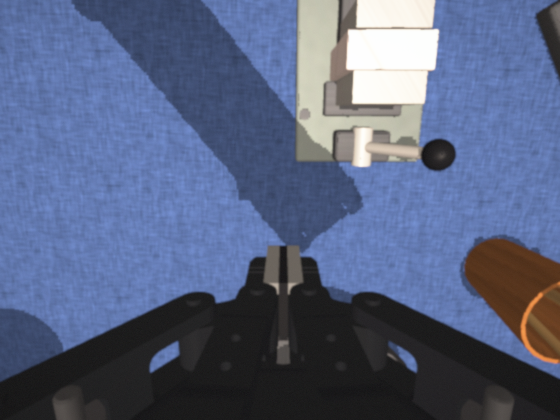

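The lever's ball is over at its other stop (438,155), x 0.594 against about 0.597 expected. The stone sits square between the jaws (390,50) and the robot is clear.

```bash
python3 -c "
from bench import r
print(r.hand_in())"
```

```text
the job is handed in; nothing more can be done
None
```

The job is handed in with no verdict returned: the flat stone stands square between the closed jaws (about 11 N held), the lock lever is over at its other stop, the arched and peaked stones were not touched (not re-checked by camera), and the robot is clear, all by about 27 s.

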